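# Back the watch dial up one notch

### The arm

A 6-joint arm with a two-finger parallel gripper is mounted at the origin on the work surface. World frame = base frame: x ahead of the robot, y to its left, z up, the work surface at z = 0. Lengths are in m, angles in rad, forces in N, time in s.
With the tool pointing down it reaches from about 0.425 to 0.95 m from the base axis. Payload 3.5 kg.
Tool frame: the origin (TCP) lies at the very end of the fingers, on their centre line; the grasp point (between the pads) lies arm.tcp_to_grasp behind it (arm.tcp_to_grasp is the distance from the TCP to the grasp point, in m); z points along the fingers, y is the line along which they close (so a half turn about z gives the same grasp; the last joint's range is limited). The gripper opens to 85 mm and grips with 20 to 120 N. Pads are 22 mm wide; open, the fingers measure 114 mm over their backs; the gripper's body (76 mm by 85 mm) begins 54 mm behind the grasp point. The pads swing forward as they close: fully open they stand 13 mm farther back than shut.
Start: joints at [0.966, 0.286, 1.577, -0, 1.279, -0.15], TCP at [0.296, 0.606, 0.192] pointing down, gripper open.
Joint ranges: [-2.77, 2.77], [-0.9, 2.22], [0.21, 2.48], [-1.53, 4.67], [0.24, 2.81], [-2.84, 2.84]. Speed limits (rad/s): [2.79, 2.79, 3.14, 3.14, 3.14, 3.14].

### API

Orientations are given as a unit quaternion [x, y, z, w].
In Python, from station import telemetry, eyes, job, arm gives the robot as it stands. The module is installed in compiled form; this text tells all that it offers.
- The arm moves only by the tool arm_command, never from a script. Its argument "steps" is a list of rows, each a list of 5 numbers: the opening in per cent of the stroke, from 0 (shut) to 100 (fully open), then the shift along the tool's x, y, z as a fraction of full scale, then the turn about the tool's z as a fraction of full scale. A call has 1 to 12 rows; each row shifts and turns the commanded pose from where the row before left it, along the tool's axes as they then stand; what a row does not reach is not made up. Full scale, the value 1, is 0.025 m for a shift and 0.15 rad for a turn. A row lasts 1/10 s, in which the tool goes at most 50 mm and 8.59 degrees, less where a joint would pass 70% of its speed; a pose out of reach is approached as far as the arm can. A call with a number of a shift or a turn outside -1 to 1 is refused whole. A call with a gripper value outside its range is refused whole. The fingers move at their own pace and stop on an object; "force" is the grip in N (left out, the last holds). Time passes only in rows, so rows that do not move let the fingers close. It gives the time, the measured TCP pose, the force, the opening and the grip force at its end, in the units of the state.
- telemetry.get_state(): the state, without advancing time (a new reading comes with each control period).
- eyes.capture(name): name is "scene" or "top"; returns a dict with "color" (384x512x3 uint8, red, green, blue), "z_map" (384x512 float32, m along the optical axis (not along the pixel's ray), 0 where there is no reading), "intrinsics" (3x3 intrinsics, pixels), "R" (3x3) and "t" (3): a world point X has camera coordinates R X + t. Camera axes: x right, y down, z forward; pixel columns grow to the right and rows downward; lengths in m; the calibration is good to about 2 mm. A picture is of the moment at which its call begins.
- job.finish_job(): hands the job in; it is judged then, once.
The state is a dict: "t": time; "q": joint angles; "qd": joint speeds; "tau": joint torques, N m; "eef_pos": TCP position; "eef_rot": TCP orientation; "ft_force": force on the tool from outside, world axes, zero at the start; "moment": the same for the moment, N m; "finger_gap": finger opening in m; "grip_force": force on a finger pad.
Only numpy, scipy, OpenCV 4.12 (cv2) and the standard library are available. Lean on these libraries where they do the work, as an engineer would, in place of code of your own. Each camera call takes 0.05 s, during which the arm holds its last target. There are 200 camera calls.

### The job

The watch assembly dial has been indexed one station too far. Using only the fingertips, lift the ratchet pawl by its orange thumb tab until it tips over and stays up, push the dial backward (clockwise seen from above) by one notch and no further, then tip the pawl back so that it drops fully into that notch. Nothing is picked up: the watches stay lying in their nests and everything else on the bench stays where it is.

Things in the scene. Friction and masses are not known exactly. Their poses are not given: they have to be found in the camera images.
- fixture: Hand-indexed watch assembly fixture, bolted down: bare aluminium base plate 360 x 360 x 15 mm carrying a round dial, 280 mm across, on a vertical axis. Origin on the bench under that axis, z up. -x is the operator's (front) side, marked by a red pointer (top 69 mm above the bench, 136 to 170 mm from the axis); the pawl stands on the +y side.
- hub (a point): Centre of the dial's top face, on its axis, 57 mm above the bench. On that face: watch nests 72 mm from the axis (parts out to 95 mm, at most 74 mm above the bench), half-way between the turning pins; eight saw teeth (dark flat top, then a bright ramp) 45 degrees apart at 124 to 140 mm from the axis, tops 67 mm above the bench.
- dial (a joint): Dial angle, rad; grows backward = clockwise seen from above; starts between -0.07 and -0.01. One notch = 0.785. It stays where left (friction): 2 to 3 N on a pin turn it. With the pawl down a notch leaves play -0.09 to 0, the next one back 0.695 to 0.785; backward it is then stopped by a steep tooth face, forward a ramp lifts the pawl.
- turning_pin (a point): Top centre of the turning pin right of the front pointer, 101 mm above the bench, 110 mm from the axis, at 202.5 degrees in the fixture frame (from +x towards +y) at dial 0; a notch back: 157.5. Eight such upright pins, 45 degrees apart, 10 mm thick with 14 mm black caps (87 to 101 mm high). Fingertips 80 mm above the bench clear teeth and watches and bear on the pins.
- pawl (a joint): Pawl angle about its level pivot, rad: 0 = fully down in a notch, about 0.2 = on top of a tooth, 1.75 = tipped over backward against its rest. Grows as the nose lifts. No spring: below about 1.07 it falls shut by its weight, beyond that it tips over and stays up. About 1 N moves it.
- pawl_pivot (a point): Pawl's pivot: at (55, 132) mm in the fixture's xy, 79 mm above the bench, axis along the fixture's y. A dark steel bracket stands beside it at y 148 to 177 mm, top 88 mm above the bench; its arm and rest pin reach to x = 111 mm, 81 mm high.
- pawl_tab (a point): Centre of the pawl's orange thumb tab, a 24 mm square plate 6 mm thick facing the fixture's -x. Pawl down: at (38, 132) mm in the fixture's xy, 118 mm above the bench, top 130 mm. Fingertips 107 mm above the bench pushing it level towards +x lift the nose; carried 40 mm past the pivot, the pawl tips over. Pawl up: tab lies on the +x side, below 105 mm.
- pawl_nose (a point): Lower tip of the pawl's steel nose, 59 mm from the pivot. Down: in a notch at (0, 132) mm in the fixture's xy, 57 mm above the bench. Up: the red bar (12 mm wide) stands upright over the pivot, nose end 140 mm above the bench. Fingertips 112 mm above the bench pushing it level towards the fixture's -x, to 40 mm short of the pivot, make it fall back down.
- watch_black_c (a point): Centre of the black watch case, 40 mm across, 11 mm thick, lying loose in a nest of the dial, 68.5 mm above the bench. It rides with the dial; it must stay lying in its nest.
- watch_steel_c (a point): Centre of the steel watch case, 40 mm across, 11 mm thick, lying loose in a nest of the dial, 68.5 mm above the bench. It rides with the dial; it must stay lying in its nest.
- watch_gold_c (a point): Centre of the gold-coloured watch case, 40 mm across, 11 mm thick, lying loose in a nest of the dial, 68.5 mm above the bench. It rides with the dial; it must stay lying in its nest.
- grease_jar_c (a point): Small amber jar with white lid, 38 mm across, 42 mm high, standing on the front right corner of the fixture's base plate; point at its centre. A bystander: leave alone.
- driver_c (a point): Screwdriver with blue handle, 145 mm long, 28 mm thick, lying on the bench; point near its middle. A bystander.
- phone_c (a point): Flat black phone 148 x 72 x 8 mm lying on the bench; point at its centre. A bystander.
- board_c (a point): Green circuit board 110 x 80 mm with black chips lying on the bench; point at its centre. A bystander.
- weight_tin_c (a point): Round aluminium tin, 69 mm across, 36 mm high, on the bench; point at its centre. A bystander.

How it is judged:
By the outcome, as a careful person would: the job done as asked, in the order asked, and still so for the second after the job is handed in, with the robot touching nothing.
It also fails if it takes over 58 s, if anything falls off the work surface, if the arm or the gripper's body presses on something with over 40 N, if the wrist force passes 120 N, or if a joint passes its speed limit or range.

## Working session

There is one attempt and no reset: what is moved stays moved. The work goes in short steps, Python scripts to look and compute and a tool call to move; the robot and the scene stay as the last step left them, time stands still between calls to the robot, and variables do not carry over. Pictures are saved under pics/ and viewed, at most 10 in all, crops included, and the job is handed in when it is done.

Besides the shell and the picture viewer there is one more tool, called after "Call:" by a JSON object that holds its "name" and its "arguments". arm_command: Moves the arm, as the interface text tells. Shift numbers are shares of 0.025 m and turn numbers shares of 0.15 rad, none past 1 either way. Its arguments: {"type":"object","properties":{"steps":{"type":"array"},"force":{"type":"number"}},"required":["steps"]}

```bash
mkdir -p pics; python3 - <<'E'
from station import telemetry, eyes, arm
import cv2,numpy as np
s=telemetry.get_state();print({k:np.round(s[k],3) for k in('t','eef_pos','eef_rot','ft_force','finger_gap')});print([ (a,getattr(arm,a)) for a in dir(arm) if a[0]!='_'])
for n in('top','scene'):
    c=eyes.capture(n);np.savez(n+'0.npz',**c);cv2.imwrite(f'pics/{n}0.png',c['color'][:,:,::-1]);print(n,c['intrinsics'],c['R'],c['t'])
E
```

```text
{'t': np.float64(0.0), 'eef_pos': array([0.296, 0.606, 0.191]), 'eef_rot': array([ 0.225,  0.974, -0.001, -0.   ]), 'ft_force': array([ 0.34 , -0.285,  0.475]), 'finger_gap': np.float64(0.085)}
[('IKError', <class 'station.IKError'>), ('tcp_to_grasp', 0.0187)]
top [[444.36319983   0.         252.39840466]
 [  0.         444.36319983 194.2820155 ]
 [  0.           0.           1.        ]] [[-0.01064581 -0.9999084   0.00835853]
 [-0.99858936  0.01019618 -0.05210886]
 [ 0.05201886 -0.00890148 -0.99860643]] [-0.02189015  0.51602696  1.3536674 ]
scene [[372.91669761   0.         253.71578595]
 [  0.         372.91669761 192.56665381]
 [  0.           0.           1.        ]] [[-0.28142916  0.95950648 -0.01203956]
 [ 0.73845808  0.20854825 -0.64123887]
 [-0.61276202 -0.18935403 -0.76724687]] [ 0.17440233 -0.34523552  1.47960895]
```

View pics/top0.png

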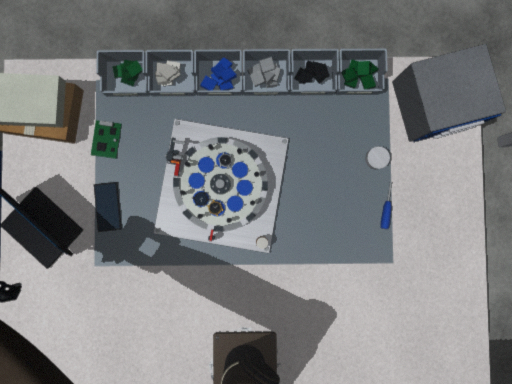

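View pics/scene0.png

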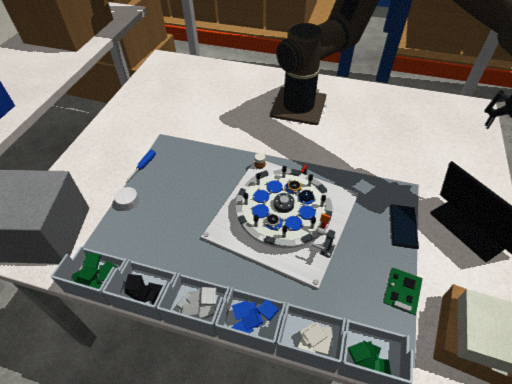

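The top view shows the dial hub near (220,183), the red pointer at (212,233), the orange tab and pawl near (172,165), and the jar at (263,243). The scene view shows the pawl near (326,220). Next I fit the fixture pose.

```bash
cat > h.py <<'E'
import numpy as np,cv2
def world(c):
    K,R,t,z=c['intrinsics'],c['R'],c['t'],c['z_map']
    v,u=np.indices(z.shape)
    P=np.stack([(u-K[0,2])/K[0,0]*z,(v-K[1,2])/K[1,1]*z,z],-1)
    return (P-t)@R
def proj(c,X):
    p=(np.asarray(X)@c['R'].T+c['t'])@c['intrinsics'].T
    return p[...,:2]/p[...,2:]
def toW(F,p):
    x,y,a=F;p=np.atleast_2d(np.array(p,float))
    return np.c_[x+np.cos(a)*p[:,0]-np.sin(a)*p[:,1],y+np.sin(a)*p[:,0]+np.cos(a)*p[:,1],p[:,2]]
E
python3 - <<'E'
from h import *
c=dict(np.load('top0.npz'));W=world(c)
for p in [(220,183),(140,120),(300,200),(172,250),(255,240),(160,225)]: print(p,W[p[1],p[0]].round(4))
# ray onto z=.015 for plate, segment on height + brightness
g=c['color'].min(2)
m=((W[...,2]>.009)&(W[...,2]<.024)&(c['z_map']>0)).astype(np.uint8)
box=np.zeros_like(m);box[112:258,145:297]=1;m&=box
m=cv2.morphologyEx(m,cv2.MORPH_OPEN,np.ones((3,3)))
P=W[m>0][:,:2].astype(np.float32)
r=cv2.minAreaRect(P);print(r,len(P))
D=((W[...,2]>.050)&(W[...,2]<.062)&(box>0)); Q=W[D][:,:2].astype(np.float32); print(cv2.minEnclosingCircle(Q),Q.mean(0))
cv2.imwrite('pics/crop.png',cv2.resize(c['color'][112:262,145:297,::-1],None,fx=4,fy=4,interpolation=cv2.INTER_CUBIC))
s=dict(np.load('scene0.npz'))
cv2.imwrite('pics/crop_s.png',cv2.resize(s['color'][150:290,200:365,::-1],None,fx=4,fy=4,interpolation=cv2.INTER_CUBIC))
E
```

```text
(220, 183) [0.5459 0.0675 0.0858]
(140, 120) [0.7525 0.3214 0.0011]
(300, 200) [ 0.4971 -0.1749  0.0025]
(172, 250) [0.3473 0.2216 0.0036]
(255, 240) [ 0.3755 -0.0338  0.0116]
(160, 225) [0.4246 0.2555 0.0184]
((0.5451316833496094, 0.06892593204975128), (0.3606604039669037, 0.3608264625072479), 79.5921859741211) 6060
((0.49172329902648926, 0.07511310279369354), 0.19297094643115997) [0.5389679  0.06304873]
```

View pics/crop.png

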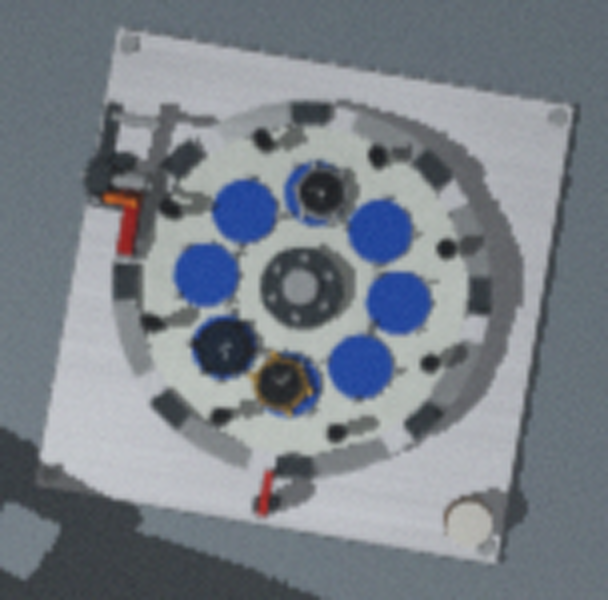

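```bash
python3 - <<'E'
from h import *
F=(.5451,.0689,np.deg2rad(-10.41))
c=dict(np.load('top0.npz'));W=world(c);s=dict(np.load('scene0.npz'))
pts=[(-153,0,69),(38,132,118),(0,0,57)]+[(110*np.cos(a),110*np.sin(a),101) for a in np.deg2rad(202.5+2.3+45*np.arange(8))]
X=toW(F,np.array(pts)/1000)
im=cv2.resize(c['color'][112:262,145:297,::-1],None,fx=4,fy=4)
for p in proj(c,X): cv2.circle(im,tuple(int(v) for v in (p-[145,112])*4+2),3,(0,255,0),-1)
i2=cv2.resize(s['color'][150:290,200:365,::-1],None,fx=4,fy=4)
for p in proj(s,X): cv2.circle(i2,tuple(int(v) for v in (p-[200,150])*4+2),3,(0,255,0),-1)
i2=cv2.resize(i2,None,fx=.9,fy=.9);im=im[:520,:]
w=min(500,550)
out=np.hstack([cv2.resize(im,(380,325)),cv2.resize(i2,(400,325))]);cv2.imwrite('pics/ov.png',out)
# max height near path, x-y grid
for y in np.arange(.25,.75,.05):
  r=[]
  for x in np.arange(.2,.65,.05):
    h=-1
    for C in(c,s):
      w=world(C);m=(abs(w[...,0]-x)<.025)&(abs(w[...,1]-y)<.025)&(C['z_map']>0)
      if m.any():h=max(h,w[...,2][m].max())
    r.append(round(float(h),2))
  print(round(y,2),r)
print('tab',proj(c,X)[1])
hsv=cv2.cvtColor(c['color'],cv2.COLOR_RGB2HSV)
print(toW(F,[[.005,.132,.107],[-.100,-.080,.080]]))
E
```

```text
0.25 [0.01, 0.01, 0.01, 0.01, 0.03, 0.02, 0.02, 0.02, 0.08]
0.3 [0.01, 0.01, 0.01, 0.01, 0.01, 0.01, 0.01, 0.01, 0.01]
0.35 [0.62, 0.01, 0.01, 0.01, 0.01, 0.01, 0.01, 0.01, 0.01]
0.4 [0.61, 0.58, 0.01, 0.01, 0.02, 0.02, 0.02, 0.02, 0.01]
0.45 [0.58, 0.58, 0.01, 0.01, 0.02, 0.02, 0.02, 0.02, 0.01]
0.5 [0.01, 0.56, 0.53, 0.19, 0.19, 0.02, 0.01, 0.01, 0.01]
0.55 [0.01, 0.35, 0.36, 0.08, 0.19, 0.19, 0.02, 0.01, 0.01]
0.6 [0.01, 0.31, 0.34, 0.02, 0.09, 0.19, 0.19, 0.02, 0.01]
0.65 [0.01, 0.01, 0.01, 0.02, 0.02, 0.1, 0.19, 0.19, 0.01]
0.7 [0.01, 0.01, 0.01, 0.01, 0.02, 0.02, 0.08, 0.01, 0.01]
tab [175.43854078 161.40726037]
[[0.57386889 0.19782382 0.107     ]
 [0.43229074 0.00828588 0.08      ]]
```

View pics/ov.png

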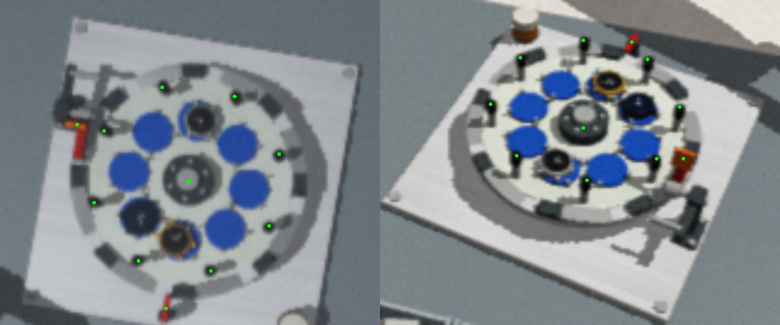

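The projected model points land on the tab, hub, pointer and pins, so the fixture pose is good. The laptop screen is 0.19 m high, so I lift before crossing.

Call:
{"name": "arm_command", "arguments": {"steps": [[0, 0, 0, -1, -1], [0, 0, 0, -1, -0.81], [0, 0, 0, -1, 0], [0, 0, 0, -1, 0], [0, -0.7, -0.7, 0, 0], [0, -0.7, -0.7, 0, 0], [0, -0.7, -0.7, 0, 0], [0, -0.7, -0.7, 0, 0], [0, -0.7, -0.7, 0, 0], [0, -0.7, -0.7, 0, 0], [0, -0.7, -0.7, 0, 0], [0, -0.7, -0.7, 0, 0]], "force": 40}}

```text
t: 1.3
eef_pos: [0.4088, 0.4421, 0.2913]
eef_rot: [0.091, 0.996, -0.0, -0.0]
ft_force: [-0.2, 0.2, -0.7]
finger_gap: 0.0002
grip_force: 0.0
```

Call:
{"name": "arm_command", "arguments": {"steps": [[0, -0.7, -0.7, 0, 0], [0, -0.7, -0.7, 0, 0], [0, -0.7, -0.7, 0, 0], [0, -0.7, -0.7, 0, 0], [0, -0.7, -0.7, 0, 0], [0, -0.7, -0.7, 0, 0], [0, -0.7, -0.7, 0, 0], [0, -0.7, -0.7, 0, 0], [0, -0.7, -0.7, 0, 0], [0, -0.7, -0.7, 0, 0], [0, 0, 0, 0, 0], [0, 0, 0, 0, 0]]}}

```text
t: 2.5
eef_pos: [0.5485, 0.2391, 0.2914]
eef_rot: [0.092, 0.996, 0.0, -0.001]
ft_force: [-1.2, -0.5, -0.2]
finger_gap: -0.0001
grip_force: 0.0
```

```bash
cat >> h.py <<'E'
F=(.5451,.0689,np.deg2rad(-10.41))
def toF(p):
    c,s=np.cos(F[2]),np.sin(F[2]);dx,dy=p[0]-F[0],p[1]-F[1]
    return np.round([1000*(c*dx+s*dy),1000*(-s*dx+c*dy),1000*p[2]],1)
def st():
    from station import telemetry
    from scipy.spatial.transform import Rotation as Ro
    s=telemetry.get_state();M=Ro.from_quat(s['eef_rot']).as_matrix()
    print('t',round(float(s['t']),2),'fix mm',toF(s['eef_pos']),'toolx deg in fix',np.round(np.degrees(np.arctan2(M[1,0],M[0,0])-F[2]),2),'z',M[:,2].round(3),'F',np.round(s['ft_force'],1),'gap',round(float(s['finger_gap']),4))
E
python3 -c "from h import *;st()"
```

```text
t 2.5 fix mm [-27.4 168.  291.4] toolx deg in fix 179.85 z [-0.001  0.    -1.   ] F [-1.2 -0.5 -0.2] gap -0.0001
```

Call:
{"name": "arm_command", "arguments": {"steps": [[0, -0.5, -0.72, 0, 0], [0, -0.6, -0.72, 0, 0], [0, 0, 0, 1, 0], [0, 0, 0, 1, 0], [0, 0, 0, 1, 0], [0, 0, 0, 1, 0], [0, 0, 0, 1, 0], [0, 0, 0, 1, 0], [0, 0, 0, 1, 0], [0, 0, 0, 0.38, 0], [0, 0, 0, 0, 0], [0, 0, 0, 0, 0]]}}

```text
t: 3.7
eef_pos: [0.5698, 0.1995, 0.1087]
eef_rot: [0.091, 0.996, 0.0, 0.001]
ft_force: [0.2, -0.5, -0.1]
finger_gap: -0.0006
grip_force: 0.0
```

```bash
python3 -c "from h import *;st()"
```

```text
t 3.7 fix mm [  0.7 132.9 108.7] toolx deg in fix 179.95 z [ 0.002  0.    -1.   ] F [ 0.2 -0.5 -0.1] gap -0.0006
```

Call:
{"name": "arm_command", "arguments": {"steps": [[0, -0.4, 0, 0.06, 0], [0, -0.4, 0, 0, 0], [0, -0.3, 0, 0, 0], [0, -0.3, 0, 0, 0], [0, -0.3, 0, 0, 0], [0, -0.3, 0, 0, 0], [0, -0.3, 0, 0, 0], [0, -0.3, 0, 0, 0], [0, -0.3, 0, 0, 0], [0, -0.2, 0, 0, 0], [0, -0.2, 0, 0, 0], [0, 0, 0, 0, 0]]}}

```text
t: 4.9
eef_pos: [0.6509, 0.1837, 0.106]
eef_rot: [0.092, 0.996, 0.0, 0.0]
ft_force: [-0.6, -0.5, 0.2]
finger_gap: 0.0001
grip_force: 0.0
```

Call:
{"name": "arm_command", "arguments": {"steps": [[0, -0.2, 0, 0, 0], [0, -0.2, 0, 0, 0], [0, 0, 0, 0, 0], [0, 0, 0, 0, 0], [0, 0, 0, 0, 0]]}}

```text
t: 5.4
eef_pos: [0.66, 0.182, 0.106]
eef_rot: [0.092, 0.996, 0.0, -0.0]
ft_force: [0.0, 0.3, -0.1]
finger_gap: 0.0001
grip_force: 0.0
```

```bash
cat >> h.py <<'E'
def snap(n,view='scene',dots=None):
    from station import eyes
    c=eyes.capture(view)
    a=(150,290,200,365) if view=='scene' else (112,262,145,297)
    im=cv2.resize(c['color'][a[0]:a[1],a[2]:a[3],::-1],None,fx=4,fy=4,interpolation=cv2.INTER_CUBIC)
    if dots is not None:
        for p in proj(c,toW(F,np.array(dots)/1000)): cv2.circle(im,tuple(int(v) for v in (p-[a[2],a[0]])*4+2),2,(0,255,0),-1)
    cv2.imwrite(f'pics/{n}.png',im);return c
E
python3 -c "
from h import *;st();snap('p1')"
```

```text
t 5.4 fix mm [ 92.6 132.  106. ] toolx deg in fix 179.91 z [-0.  0. -1.] F [ 0.   0.3 -0.1] gap 0.0001
```

View pics/p1.png

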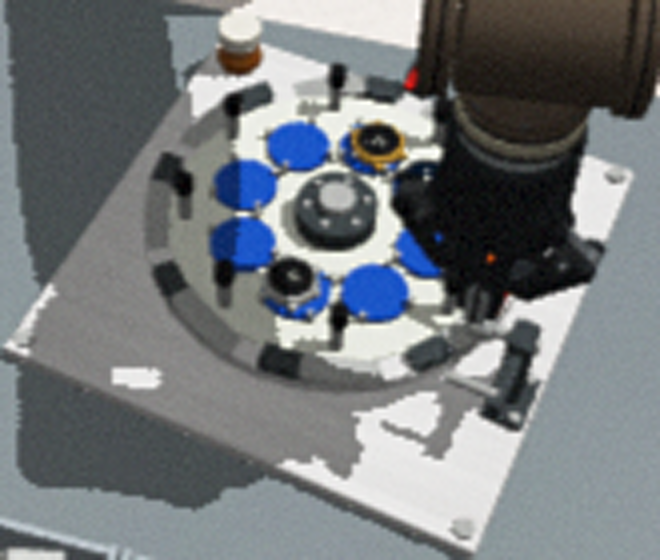

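The gripper hides the pawl at (490,260). I'll lift, move on towards the pin side and look again.

Call:
{"name": "arm_command", "arguments": {"steps": [[0, 0, 0, -0.8, 0], [0, 0, 0, -0.8, 0], [0, 0, 0, -0.8, 0], [0, 0, 0, -0.8, 0], [0, 0.9, -1, 0, 0], [0, 0.9, -1, 0, 0], [0, 0.9, -1, 0, 0], [0, 0.9, -1, 0, 0], [0, 0.9, -1, 0, 0], [0, 0.9, -1, 0, 0], [0, 0.9, -1, 0, 0], [0, 0.9, -1, 0, 0]]}}

```text
t: 6.65
eef_pos: [0.4455, 0.0176, 0.1861]
eef_rot: [0.091, 0.996, -0.0, 0.0]
ft_force: [0.8, -0.8, 1.0]
finger_gap: -0.0001
grip_force: 0.0
```

Call:
{"name": "arm_command", "arguments": {"steps": [[0, 0.6, -0.5, 0, 0], [0, 0, 0, 0, 0], [0, 0, 0, 0, 0]]}}

```text
t: 6.95
eef_pos: [0.4301, 0.0086, 0.1864]
eef_rot: [0.092, 0.996, 0.0, 0.001]
ft_force: [-0.7, 0.3, 0.2]
finger_gap: 0.0
grip_force: 0.0
```

```bash
python3 -c "
from h import *;st();snap('p2')"
```

```text
t 6.95 fix mm [-102.2  -80.1  186.4] toolx deg in fix 179.87 z [ 0.002 -0.    -1.   ] F [-0.7  0.3  0.2] gap 0.0
```

View pics/p2.png

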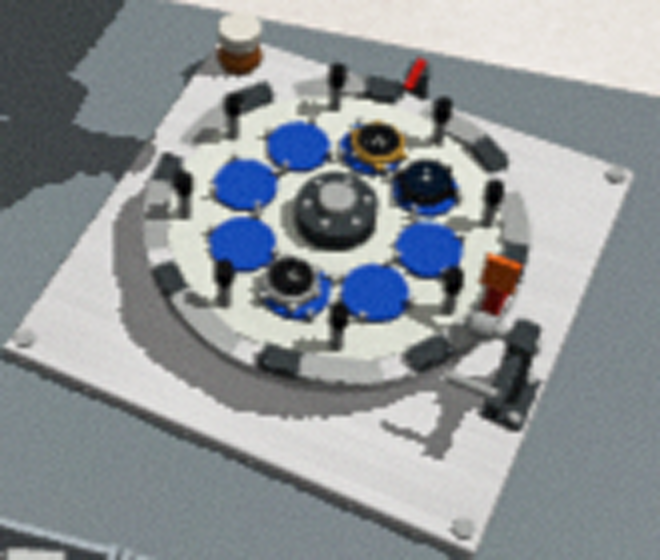

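```bash
python3 - <<'E'
from h import *
s=dict(np.load('scene0.npz'))
for n,p in dict(tab_dn=(38,132,118),nose_dn=(0,132,57),pivot=(55,132,79),nose_up=(43,132,137),tab_up=(96,132,90),tip_p1=(92.6,132,106),tip_p1t=(92.6,132,140)).items():
    print(n,((proj(s,toW(F,np.array([p])/1000))[0]-[200,150])*4).round())
a=s['color'][150:290,200:365,::-1];b=cv2.imread('pics/p2.png')
x=cv2.resize(a,None,fx=4,fy=4,interpolation=cv2.INTER_CUBIC)[220:420,400:660];y=b[220:420,400:660]
print(np.abs(x.astype(int)-y)[20:120,60:140].mean())
from station import eyes
c=eyes.capture('top');z0=dict(np.load('top0.npz'));cv2.imwrite('pics/p3.png',np.hstack([cv2.resize(i[135:185,155:205,::-1],(380,380),interpolation=cv2.INTER_CUBIC) for i in (z0['color'],c['color'])]))
E
```

```text
tab_dn [498. 272.]
nose_dn [505. 284.]
pivot [482. 325.]
nose_up [500. 260.]
tab_up [462. 362.]
tip_p1 [467. 345.]
tip_p1t [473. 315.]
3.988375
```

View pics/p3.png

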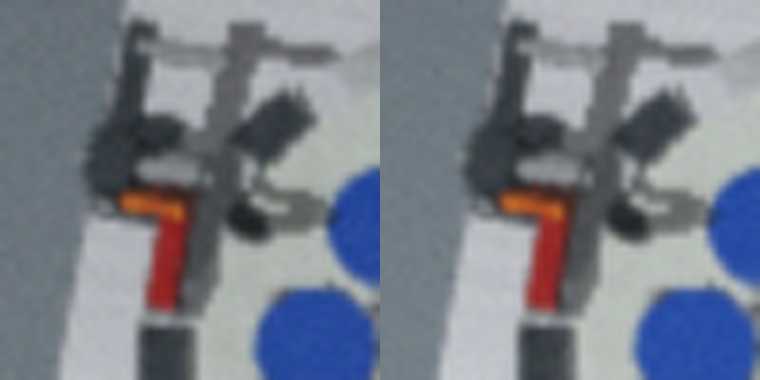

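The pawl is still down: the red bar and orange tab are unchanged between the two halves, with the tab at about (150,205) and (530,205). I'll redo the push more slowly, watching the orange pixels numerically.

Call:
{"name": "arm_command", "arguments": {"steps": [[0, -0.45, 0.94, 0, 0], [0, -0.45, 0.94, 0, 0], [0, -0.45, 0.94, 0, 0], [0, -0.45, 0.94, 0, 0], [0, -0.45, 0.94, 0, 0], [0, -0.45, 0.94, 0, 0], [0, -0.45, 0.94, 0, 0], [0, -0.45, 0.94, 0, 0], [0, -0.45, 0.96, 0, 0], [0, 0, 0, 1, 0], [0, 0, 0, 1, 0], [0, 0, 0, 1, 0]]}}

```text
t: 8.25
eef_pos: [0.5685, 0.2, 0.1096]
eef_rot: [0.091, 0.996, 0.0, -0.0]
ft_force: [0.6, -0.7, -0.3]
finger_gap: -0.0002
grip_force: 0.0
```

Call:
{"name": "arm_command", "arguments": {"steps": [[0, -0.2, 0, 0.17, 0], [0, -0.2, 0, 0, 0], [0, -0.2, 0, 0, 0], [0, -0.2, 0, 0, 0], [0, -0.2, 0, 0, 0], [0, -0.2, 0, 0, 0], [0, -0.2, 0, 0, 0], [0, -0.2, 0, 0, 0], [0, 0, 0, 0, 0], [0, 0, 0, 0, 0]]}}

```text
t: 9.25
eef_pos: [0.6072, 0.1912, 0.1066]
eef_rot: [0.092, 0.996, -0.0, -0.0]
ft_force: [-0.2, 0.3, 0.3]
finger_gap: 0.0004
grip_force: 0.0
```

```bash
cat >> h.py <<'E'
def look(n=None):
    from station import eyes
    st()
    for v in('scene','top'):
        c=eyes.capture(v);W=world(c);h=cv2.cvtColor(c['color'],cv2.COLOR_RGB2HSV).astype(int)
        Fx=np.apply_along_axis(lambda p:p,2,W); 
        ca,sa=np.cos(F[2]),np.sin(F[2]);dx,dy=W[...,0]-F[0],W[...,1]-F[1];fx=ca*dx+sa*dy;fy=-sa*dx+ca*dy
        roi=(fx>-.09)&(fx<.13)&(fy>.10)&(fy<.16)&(c['z_map']>0)&(h[...,1]>150)&(h[...,2]>60)
        for nm,m in(('orange',roi&(h[...,0]>7)&(h[...,0]<22)),('red',roi&((h[...,0]<=7)|(h[...,0]>172)))):
            k=m.sum();q=np.c_[fx[m],fy[m],W[...,2][m]]*1000
            print(v,nm,k,(q.mean(0).round(),q.min(0).round(),q.max(0).round()) if k else '')
        if n: np.savez(f'{n}_{v}.npz',**c)
E
python3 -c "from h import *;look('a')"
```

```text
t 9.25 fix mm [ 39.  131.5 106.6] toolx deg in fix 179.9 z [-0.  0. -1.] F [-0.2  0.3  0.3] gap 0.0004
scene orange 61 (array([ 40., 133., 121.]), array([ 33., 122., 106.]), array([ 50., 143., 150.]))
scene red 25 (array([ 44., 133.,  97.]), array([ 24., 128.,  80.]), array([ 48., 138., 109.]))
top orange 0 
top red 0
```

```bash
python3 - <<'E'
from h import *
s=dict(np.load('a_scene.npz'));t=dict(np.load('a_top.npz'))
P=toW(F,np.array([(39,131.5,106.6)])/1000)
o=[]
for c,a in((s,(170,240,290,360)),(t,(125,195,140,210))):
    im=cv2.resize(c['color'][a[0]:a[1],a[2]:a[3],::-1],(390,390),interpolation=cv2.INTER_CUBIC)
    p=(proj(c,P)[0]-[a[2],a[0]])*390/70;print(p);cv2.circle(im,tuple(int(v) for v in p),2,(0,255,0),-1);o.append(im)
cv2.imwrite('pics/p4.png',np.hstack(o))
E
```

```text
[187.70003886 282.54303159]
[202.3833658  203.88988363]
```

View pics/p4.png

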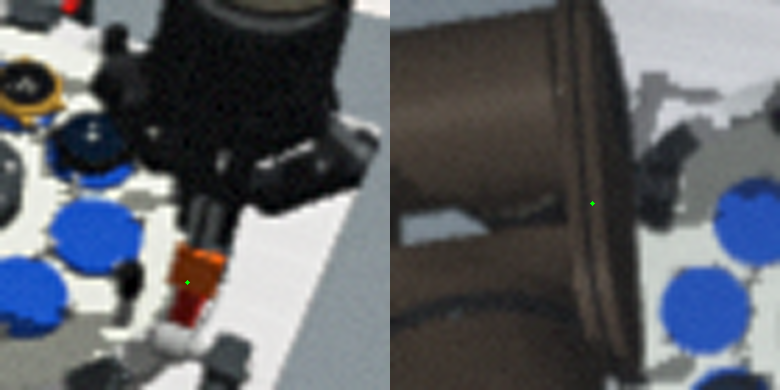

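The scene crop shows the finger pair at (205,220), apparently behind the orange tab at (200,262), while the state puts the TCP at (187,282). I'll measure the finger in depth.

```bash
python3 - <<'E'
from h import *
s=dict(np.load('a_scene.npz'));W=world(s);s0=dict(np.load('scene0.npz'));W0=world(s0)
for v in range(204,230):
    print(v,[(*toF(W[v,u]).astype(int),) for u in (324,326,328)],s['color'][v,326])
for (u,v) in [(326,218),(326,220),(328,216)]: print('tab before',toF(W0[v,u]),s0['color'][v,u])
E
```

```text
204 [(np.int64(53), np.int64(125), np.int64(191)), (np.int64(50), np.int64(129), np.int64(190)), (np.int64(52), np.int64(135), np.int64(195))] [16 16 19]
205 [(np.int64(51), np.int64(125), np.int64(185)), (np.int64(47), np.int64(130), np.int64(183)), (np.int64(51), np.int64(135), np.int64(190))] [52 53 58]
206 [(np.int64(49), np.int64(126), np.int64(179)), (np.int64(49), np.int64(130), np.int64(181)), (np.int64(49), np.int64(135), np.int64(185))] [44 45 47]
207 [(np.int64(49), np.int64(126), np.int64(175)), (np.int64(48), np.int64(131), np.int64(176)), (np.int64(49), np.int64(136), np.int64(180))] [40 40 40]
208 [(np.int64(52), np.int64(127), np.int64(175)), (np.int64(50), np.int64(132), np.int64(175)), (np.int64(51), np.int64(137), np.int64(180))] [33 35 31]
209 [(np.int64(49), np.int64(127), np.int64(168)), (np.int64(50), np.int64(132), np.int64(171)), (np.int64(49), np.int64(137), np.int64(173))] [23 23 26]
210 [(np.int64(50), np.int64(128), np.int64(165)), (np.int64(48), np.int64(132), np.int64(165)), (np.int64(49), np.int64(138), np.int64(170))] [26 29 29]
211 [(np.int64(51), np
[... 2353 characters left out ...]
)), (np.int64(16), np.int64(137), np.int64(57)), (np.int64(-15), np.int64(137), np.int64(15))] [184 170 167]
227 [(np.int64(46), np.int64(137), np.int64(91)), (np.int64(15), np.int64(137), np.int64(51)), (np.int64(-12), np.int64(138), np.int64(15))] [140 137 136]
228 [(np.int64(41), np.int64(137), np.int64(79)), (np.int64(14), np.int64(138), np.int64(44)), (np.int64(-9), np.int64(140), np.int64(15))] [180 179 178]
229 [(np.int64(50), np.int64(139), np.int64(87)), (np.int64(-4), np.int64(135), np.int64(13)), (np.int64(-6), np.int64(141), np.int64(14))] [216 216 214]
tab before [ 39.8 136.  122.6] [87 35  6]
tab before [ 39.3 137.  113.6] [88 39 11]
tab before [ 37.4 139.4 130.5] [202  86  18]
```

The real fingertips are at z≈150 mm, while the reported TCP is at 106.6 mm. I'll map the gripper's extents by height.

```bash
python3 - <<'E'
from h import *
for nm,off in(('a_scene.npz',(39,131.5,106.6)),):
    s=dict(np.load(nm));W=world(s);ca,sa=np.cos(F[2]),np.sin(F[2]);dx,dy=W[...,0]-F[0],W[...,1]-F[1]
    q=np.stack([ca*dx+sa*dy,-sa*dx+ca*dy,W[...,2]],-1)*1000
    m=(q[...,0]>-40)&(q[...,0]<110)&(q[...,1]>40)&(q[...,1]<220)&(s['z_map']>0)
    for z in range(135,330,8):
        k=m&(q[...,2]>=z)&(q[...,2]<z+8)
        if k.any(): print(z,k.sum(),'x',np.percentile(q[k][:,0],[2,98]).round(),'y',np.percentile(q[k][:,1],[2,98]).round())
s=dict(np.load('scene0.npz'));W=world(s)
# initial pose gripper (open) TCP .296 .606 .191
m=(abs(W[...,0]-.296)<.09)&(abs(W[...,1]-.606)<.09)&(s['z_map']>0)&(W[...,2]>.03)
z=W[...,2][m];print('init n',m.sum(),np.sort(z)[:10].round(3),np.histogram(z,bins=np.arange(.1,.5,.02)))
E
```

```text
143 3 x [49. 50.] y [131. 138.]
151 18 x [43. 51.] y [121. 145.]
159 26 x [35. 52.] y [119. 146.]
167 17 x [45. 52.] y [121. 145.]
175 24 x [32. 52.] y [121. 145.]
183 27 x [31. 53.] y [110. 153.]
191 69 x [31. 54.] y [ 99. 164.]
199 97 x [30. 53.] y [ 97. 167.]
207 63 x [30. 57.] y [ 86. 175.]
215 86 x [31. 58.] y [ 85. 180.]
223 83 x [44. 57.] y [ 77. 188.]
231 148 x [28. 57.] y [ 73. 193.]
239 117 x [31. 60.] y [ 75. 190.]
247 82 x [34. 60.] y [ 90. 176.]
255 40 x [33. 52.] y [ 92. 173.]
263 14 x [37. 51.] y [ 95. 170.]
271 34 x [45. 77.] y [105. 169.]
279 74 x [44. 77.] y [101. 169.]
287 83 x [49. 78.] y [ 98. 168.]
295 75 x [48. 78.] y [102. 168.]
303 92 x [36. 77.] y [ 97. 169.]
311 146 x [33. 77.] y [ 97. 168.]
319 92 x [50. 77.] y [100. 163.]
327 57 x [44. 74.] y [103. 166.]
init n 700 [0.03  0.031 0.031 0.031 0.032 0.032 0.033 0.033 0.033 0.033] (array([ 15,   2,   0,   0,   0,   0,   0,  26,  40,  98, 136, 125,  90,
         0,   0,   0,   0,   0,   3]), array([0.1 , 0.12, 0.14, 0.16, 0.18, 0.2 , 0.22, 0.24, 0.26, 0.28, 0.3 ,
       0.32, 0.34, 0.36, 0.38, 0.4 , 0.42, 0.44, 0.46, 0.48]))
```

The whole gripper sits about 41 mm higher than the reported TCP, both now and at the start. I'll correct for this: reported z = wanted tip z − 41 mm.

Call:
{"name": "arm_command", "arguments": {"steps": [[0, 0.8, 0, 0, 0], [0, 0.8, 0, 0, 0], [0, 0, 0, 0.8, 0], [0, 0, 0, 0.8, 0], [0, -0.3, 0, 0, 0], [0, -0.3, 0, 0, 0], [0, -0.3, 0, 0, 0], [0, -0.2, 0, 0, 0], [0, -0.2, 0, 0, 0], [0, -0.2, 0, 0, 0], [0, 0, 0, 0, 0], [0, 0, 0, 0, 0]]}}

```text
t: 10.55
eef_pos: [0.6047, 0.1917, 0.0667]
eef_rot: [0.092, 0.996, -0.0, -0.0]
ft_force: [0.2, 1.2, -0.4]
finger_gap: 0.0003
grip_force: 0.3
```

```bash
python3 -c "from h import *;look('b')"
```

```text
t 10.55 fix mm [ 36.5 131.6  66.7] toolx deg in fix 179.91 z [-0. -0. -1.] F [ 0.2  1.2 -0.4] gap 0.0003
scene orange 53 (array([ 54., 133., 125.]), array([ 42., 123., 109.]), array([ 57., 143., 135.]))
scene red 16 (array([ 52., 134., 101.]), array([ 48., 129.,  92.]), array([ 55., 140., 111.]))
top orange 0 
top red 0
```

The tab now moves with the finger, so I continue slowly.

Call:
{"name": "arm_command", "arguments": {"steps": [[0, -0.2, 0, 0, 0], [0, -0.2, 0, 0, 0], [0, -0.2, 0, 0, 0], [0, -0.2, 0, 0, 0], [0, -0.2, 0, 0, 0], [0, -0.2, 0, 0, 0], [0, -0.2, 0, 0, 0], [0, -0.2, 0, 0, 0], [0, -0.2, 0, 0, 0], [0, -0.2, 0, 0, 0], [0, 0, 0, 0, 0], [0, 0, 0, 0, 0]]}}

```text
t: 11.85
eef_pos: [0.654, 0.1826, 0.0667]
eef_rot: [0.092, 0.996, -0.0, -0.0]
ft_force: [-0.6, 0.1, -0.3]
finger_gap: -0.0
grip_force: 0.0
```

```bash
python3 -c "from h import *;look('b')"
```

```text
t 11.85 fix mm [ 86.5 131.5  66.7] toolx deg in fix 179.9 z [-0. -0. -1.] F [-0.6  0.1 -0.3] gap -0.0
scene orange 75 (array([ 97., 132.,  91.]), array([ 84., 120.,  86.]), array([108., 143., 109.]))
scene red 1 (array([ 85., 129.,  89.]), array([ 85., 129.,  89.]), array([ 85., 129.,  89.]))
top orange 0 
top red 0
```

The pawl has tipped over, with the tab at (97,132,91) mm. Next I lift and go to the pin.

Call:
{"name": "arm_command", "arguments": {"steps": [[0, 0, 0, -0.8, 0], [0, 0, 0, -0.8, 0], [0, 0, 0, -0.8, 0], [0, 0, 0, -0.8, 0], [0, 0.84, -0.94, 0, 0], [0, 0.84, -0.94, 0, 0], [0, 0.84, -0.94, 0, 0], [0, 0.84, -0.94, 0, 0], [0, 0.84, -0.94, 0, 0], [0, 0.84, -0.94, 0, 0], [0, 0.84, -0.94, 0, 0], [0, 0.84, -0.94, 0, 0]]}}

```text
t: 13.15
eef_pos: [0.4533, 0.0279, 0.1468]
eef_rot: [0.091, 0.996, -0.0, 0.0]
ft_force: [0.1, -0.8, 1.0]
finger_gap: 0.0003
grip_force: 0.0
```

Call:
{"name": "arm_command", "arguments": {"steps": [[0, 0.84, -1, 0, 0], [0, 0, 0, 0, 0], [0, 0, 0, 0, 0]]}}

```text
t: 13.45
eef_pos: [0.4294, 0.0075, 0.1471]
eef_rot: [0.092, 0.996, 0.0, 0.001]
ft_force: [-0.4, 0.0, -0.5]
finger_gap: 0.0001
grip_force: 0.0
```

```bash
cat >> h.py <<'E'
def dial(c):
    # fit dial angle: dark pin caps at the 8 predicted places
    g=cv2.GaussianBlur(cv2.cvtColor(c['color'],cv2.COLOR_RGB2GRAY),(3,3),0).astype(np.float32)
    ds=np.arange(-.2,.95,.005);r=[]
    for d in ds:
        a=np.deg2rad(202.5+45*np.arange(8))-d
        p=proj(c,toW(F,np.c_[.110*np.cos(a),.110*np.sin(a),np.full(8,.1)])).astype(np.float32)
        v=cv2.remap(g,p[:,:1],p[:,1:],cv2.INTER_LINEAR)[:,0];r.append(np.sort(v)[:6].mean())
    r=np.array(r)
    for lo,hi in((-.2,.375),(.375,.95)):
        k=(ds>=lo)&(ds<hi);rr=r[k];dd=ds[k];w=np.maximum(rr.min()+15-rr,0);print('dial',(w*dd).sum()/w.sum(),rr.min())
E
python3 - <<'E'
from h import *
look('c')
for n in('scene0','top0','c_scene','c_top'): print(n);dial(dict(np.load(n+'.npz')))
E
```

```text
t 13.45 fix mm [-102.7  -81.3  147.1] toolx deg in fix 179.84 z [ 0.002  0.    -1.   ] F [-0.4  0.  -0.5] gap 0.0001
scene orange 77 (array([ 97., 131.,  90.]), array([ 82., 120.,  87.]), array([109., 144.,  94.]))
scene red 50 (array([ 68., 133.,  99.]), array([ 59., 126.,  85.]), array([ 83., 138., 133.]))
top orange 56 (array([ 96., 132.,  92.]), array([ 85., 121.,  87.]), array([106., 143.,  97.]))
top red 22 (array([ 76., 131.,  94.]), array([ 64., 127.,  87.]), array([ 85., 136., 134.]))
scene0
dial -0.02585739859919318 22.659342
dial 0.7595903845313958 22.60856
top0
dial -0.02491987792181528 43.463055
dial 0.7605332324752269 43.47819
c_scene
dial -0.026450747616579087 23.743814
dial 0.7589564956592885 23.663412
c_top
dial -0.025365547463704504 46.132
dial 0.7601127860733004 46.159832
```

The pawl stays up and the dial is at −0.026. I descend beside the pin and push.

Call:
{"name": "arm_command", "arguments": {"steps": [[0, 0.1, 0, 0.9, 0], [0, 0, 0, 0.9, 0], [0, 0, 0, 0.9, 0], [0, 0, 0, 0.9, 0], [0, 0, 0, 0.6, 0], [0, 0, 0, 0, 0], [0, 0, 0.4, 0, 0], [0, 0, 0.4, 0, 0], [0, 0, 0.2, 0, 0], [0, 0, 0.2, 0, 0], [0, 0, 0, 0, 0], [0, 0, 0, 0, 0]]}}

```text
t: 14.75
eef_pos: [0.4333, 0.038, 0.0424]
eef_rot: [0.092, 0.996, 0.0, 0.001]
ft_force: [-0.9, 0.2, -0.0]
finger_gap: -0.0002
grip_force: 0.0
```

```bash
python3 - <<'E'
from h import *
look('d')
for n in('d_scene','d_top'): print(n);dial(dict(np.load(n+'.npz')))
W=world(dict(np.load('d_scene.npz')))
E
```

```text
t 14.75 fix mm [-104.4  -50.6   42.4] toolx deg in fix 179.91 z [ 0.002  0.    -1.   ] F [-0.9  0.2 -0. ] gap -0.0002
scene orange 73 (array([ 97., 132.,  91.]), array([ 84., 120.,  87.]), array([109., 144.,  95.]))
scene red 51 (array([ 68., 133., 100.]), array([ 55., 126.,  84.]), array([ 84., 137., 133.]))
top orange 56 (array([ 96., 131.,  92.]), array([ 85., 121.,  85.]), array([107., 143.,  97.]))
top red 21 (array([ 75., 131.,  94.]), array([ 64., 127.,  88.]), array([ 84., 136., 131.]))
d_scene
dial 0.14534158863991611 22.207193
dial 0.922703855539151 22.262857
d_top
dial 0.14595137544807016 42.813965
dial 0.9270746175302057 42.67627
```

Call:
{"name": "arm_command", "arguments": {"steps": [[0, 0, 0.3, 0, 0], [0, 0, 0.3, 0, 0], [0, 0, 0.3, 0, 0], [0, 0, 0.3, 0, 0], [0, 0, 0.3, 0, 0], [0, 0, 0.3, 0, 0], [0, 0, 0.2, 0, 0], [0, 0, 0.15, 0, 0], [0, 0, 0.1, 0, 0], [0, 0, 0.1, 0, 0], [0, 0, 0, 0, 0], [0, 0, 0, 0, 0]]}}

```text
t: 16.05
eef_pos: [0.443, 0.0958, 0.0419]
eef_rot: [0.092, 0.996, 0.0, -0.0]
ft_force: [1.0, -0.1, 0.2]
finger_gap: 0.0001
grip_force: 0.0
```

```bash
python3 - <<'E'
from h import *
look('d')
for n in('d_scene','d_top'): print(n);dial(dict(np.load(n+'.npz')))
E
```

```text
t 16.05 fix mm [-105.3    8.    41.9] toolx deg in fix 179.88 z [-0.     0.001 -1.   ] F [ 1.  -0.1  0.2] gap 0.0001
scene orange 76 (array([ 97., 132.,  90.]), array([ 84., 120.,  87.]), array([108., 144.,  95.]))
scene red 51 (array([ 68., 132.,  99.]), array([ 59., 126.,  85.]), array([ 83., 138., 134.]))
top orange 55 (array([ 96., 131.,  92.]), array([ 85., 120.,  87.]), array([106., 143.,  97.]))
top red 22 (array([ 76., 131.,  92.]), array([ 64., 127.,  86.]), array([ 84., 136., 131.]))
d_scene
dial -0.11455919731585067 20.684244
dial 0.67072453811803 20.673828
d_top
dial -0.111998589393544 42.154297
dial 0.6733707274052887 42.259766
```

Call:
{"name": "arm_command", "arguments": {"steps": [[0, 0, 0.1, 0, 0], [0, 0, 0.1, 0, 0], [0, 0, 0.08, 0, 0], [0, 0, 0, 0, 0], [0, 0, 0, 0, 0], [0, 0, -0.4, 0, 0], [0, 0, -0.4, 0, 0], [0, 0, 0, 0, 0]]}}

```text
t: 16.95
eef_pos: [0.4402, 0.0816, 0.0416]
eef_rot: [0.092, 0.996, 0.0, -0.0]
ft_force: [0.6, -0.7, -0.1]
finger_gap: -0.0001
grip_force: 0.0
```

```bash
python3 - <<'E'
from h import *
look('d')
for n in('d_scene','d_top'): print(n);dial(dict(np.load(n+'.npz')))
E
```

```text
t 16.95 fix mm [-105.5   -6.5   41.6] toolx deg in fix 179.81 z [-0.001  0.    -1.   ] F [ 0.6 -0.7 -0.1] gap -0.0001
scene orange 78 (array([ 97., 131.,  90.]), array([ 71., 115.,  66.]), array([108., 144.,  93.]))
scene red 50 (array([ 68., 132.,  99.]), array([ 60., 125.,  85.]), array([ 83., 138., 134.]))
top orange 55 (array([ 96., 131.,  92.]), array([ 85., 121.,  84.]), array([106., 143.,  98.]))
top red 21 (array([ 76., 131.,  93.]), array([ 64., 127.,  86.]), array([ 85., 136., 130.]))
d_scene
dial -0.047868790717488174 20.391764
dial 0.7374822278598843 20.37142
d_top
dial -0.04972744698971277 43.511395
dial 0.7356434992320745 43.52409
```

The dial is at 0.737, inside the window. Next I move over to the nose.

Call:
{"name": "arm_command", "arguments": {"steps": [[0, 0, 0, -0.9, 0], [0, 0, 0, -0.9, 0], [0, 0, 0, -0.9, 0], [0, 0, 0, -0.9, 0], [0, 0, 0, -0.7, 0], [0, -1, 0.7, 0, 0], [0, -1, 0.7, 0, 0], [0, -1, 0.7, 0, 0], [0, -1, 0.7, 0, 0], [0, -1, 0.7, 0, 0], [0, -1, 0.7, 0, 0], [0, -1, 0.7, 0, 0]]}}

```text
t: 18.25
eef_pos: [0.636, 0.1719, 0.1489]
eef_rot: [0.091, 0.996, 0.0, -0.0]
ft_force: [0.3, 0.6, 0.2]
finger_gap: -0.0001
grip_force: 0.0
```

Call:
{"name": "arm_command", "arguments": {"steps": [[0, -1, 0.65, 0, 0], [0, -0.22, 0, 0, 0], [0, 0, 0, 0, 0], [0, 0, 0, 0.9, 0], [0, 0, 0, 0.9, 0], [0, 0, 0, 0.9, 0], [0, 0, 0, 0.4, 0], [0, 0, 0, 0, 0]]}}

```text
t: 19.05
eef_pos: [0.6658, 0.1811, 0.0697]
eef_rot: [0.092, 0.996, -0.0, -0.002]
ft_force: [-0.3, -0.1, -0.1]
finger_gap: -0.0
grip_force: 0.0
```

```bash
python3 -c "from h import *;look('e')"
```

```text
t 19.05 fix mm [ 98.4 132.1  69.7] toolx deg in fix 179.89 z [-0.005 -0.001 -1.   ] F [-0.3 -0.1 -0.1] gap -0.0
scene orange 51 (array([101., 133.,  91.]), array([ 88., 119.,  86.]), array([109., 144., 111.]))
scene red 0 
top orange 0 
top red 0
```

Call:
{"name": "arm_command", "arguments": {"steps": [[0, 0.3, 0, 0, 0], [0, 0.3, 0, 0, 0], [0, 0.25, 0, 0, 0], [0, 0.25, 0, 0, 0], [0, 0.25, 0, 0, 0], [0, 0.25, 0, 0, 0], [0, 0.25, 0, 0, 0], [0, 0.25, 0, 0, 0], [0, 0.25, 0, 0, 0], [0, 0.25, 0, 0, 0], [0, 0.2, 0, 0, 0], [0, 0.1, 0, 0, 0]]}}

```text
t: 20.35
eef_pos: [0.596, 0.1949, 0.0717]
eef_rot: [0.091, 0.996, -0.0, -0.0]
ft_force: [-0.2, 0.3, 0.0]
finger_gap: -0.0002
grip_force: 0.3
```

Call:
{"name": "arm_command", "arguments": {"steps": [[0, 0.2, 0, 0, 0], [0, 0.2, 0, 0, 0], [0, 0.2, 0, 0, 0], [0, 0.2, 0, 0, 0], [0, 0, 0, 0, 0], [0, 0, 0, 0, 0]]}}

```text
t: 20.95
eef_pos: [0.5771, 0.1985, 0.0719]
eef_rot: [0.091, 0.996, 0.0, 0.0]
ft_force: [1.2, 0.5, -0.3]
finger_gap: 0.0003
grip_force: 0.0
```

```bash
python3 -c "from h import *;look('e')"
```

```text
t 20.95 fix mm [  8.1 133.2  71.9] toolx deg in fix 179.91 z [ 0.  0. -1.] F [ 1.2  0.5 -0.3] gap 0.0003
scene orange 58 (array([ 39., 133., 121.]), array([ 33., 123., 107.]), array([ 44., 143., 131.]))
scene red 26 (array([ 44., 133.,  97.]), array([ 25., 128.,  82.]), array([ 50., 137., 108.]))
top orange 0 
top red 0
```

The pawl is back at its original down position. I lift away and check everything.

Call:
{"name": "arm_command", "arguments": {"steps": [[0, 0, 0, -0.8, 0], [0, 0, 0, -0.9, 0], [0, 0, 0, -0.9, 0], [0, 0, 0, -0.9, 0], [0, 0, 0, -0.9, 0], [0, 1, -0.8, 0, 0], [0, 1, -0.8, 0, 0], [0, 1, -0.8, 0, 0], [0, 1, -0.8, 0, 0], [0, 0.5, -0.8, 0, 0], [0, 0, -0.8, 0, 0], [0, 0, 0, 0, 0]]}}

```text
t: 22.25
eef_pos: [0.4443, 0.0996, 0.1821]
eef_rot: [0.093, 0.996, -0.0, 0.0]
ft_force: [0.2, 0.8, -0.1]
finger_gap: -0.0002
grip_force: 0.0
```

```bash
python3 - <<'E'
from h import *
look('f')
for n in('f_scene','f_top'): print(n);dial(dict(np.load(n+'.npz')))
a=dict(np.load('scene0.npz'));b=dict(np.load('f_scene.npz'));t=dict(np.load('f_top.npz'));s=slice(150,290),slice(200,365)
cv2.imwrite('pics/fin.png',np.hstack([cv2.resize(b['color'][s][:,:,::-1],(440,373),interpolation=cv2.INTER_CUBIC),cv2.resize(t['color'][112:262,145:297,::-1],(360,373),interpolation=cv2.INTER_CUBIC)]))
for n in('scene0','f_scene'):
    c=dict(np.load(n+'.npz'));h=cv2.cvtColor(c['color'],cv2.COLOR_RGB2HSV)
E
```

```text
t 22.25 fix mm [-104.7   12.   182.1] toolx deg in fix 179.78 z [ 0.001 -0.    -1.   ] F [ 0.2  0.8 -0.1] gap -0.0002
scene orange 62 (array([ 38., 133., 120.]), array([-18., 123.,  64.]), array([ 45., 143., 133.]))
scene red 23 (array([ 44., 133.,  97.]), array([ 23., 128.,  79.]), array([ 48., 138., 109.]))
top orange 21 (array([ 37., 131., 127.]), array([ 33., 120.,  87.]), array([ 43., 151., 135.]))
top red 40 (array([ 22., 131.,  87.]), array([  5., 120.,  74.]), array([ 42., 136., 129.]))
f_scene
dial -0.04888775819230482 21.220377
dial 0.7364901571077379 21.181152
f_top
dial -0.04999062943608043 43.37793
dial 0.7352850971565392 43.407715
```

View pics/fin.png

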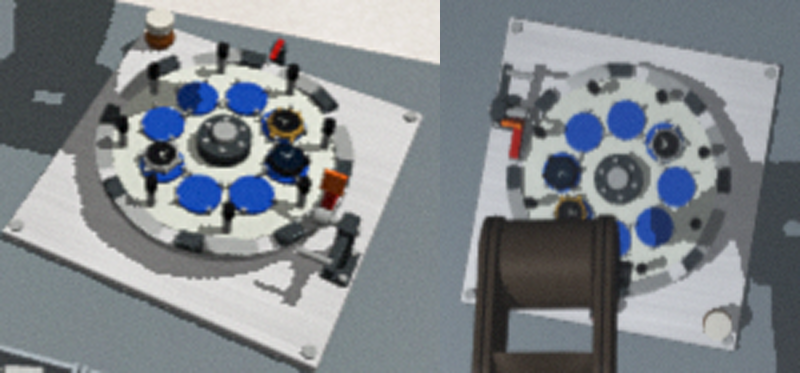

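The final picture shows the pawl down, with its tab at (333,182) in the left half. The watches are one nest further clockwise and lying flat, and the jar is in place at (717,322).

```bash
python3 -c "
from station import job;print(job.finish_job())"
```

```text
the job is handed in; nothing more can be done
None
```

The job is handed in at about 22 s of the 58 s allowed: I tipped the pawl up, pushed the dial back one notch to about 0.736 rad (window 0.695 to 0.785), and dropped the pawl into that notch; the last pictures show the watches still lying in their nests. The first push missed the pawl because the fingertips sit about 41 mm above the reported tool point, so I corrected for that and repeated it.

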